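# Find the index notch and lock the faceting head

### The arm

A 6-joint arm with a two-finger parallel gripper is mounted at the origin on the work surface. World frame = base frame: x ahead of the robot, y to its left, z up, the work surface at z = 0. Lengths are in mm, angles in rad, forces in N, time in s.
With the tool pointing down it reaches from about 275 to 1000 mm from the base axis. Payload 8.4 kg.
Tool frame: the origin (TCP) lies between the finger pads; the fingertips stand 22 mm ahead of it and the grasp point (between the pads) lies 3 mm ahead of it (r.nose_length is the distance from the TCP to the fingertips, in mm); z points along the fingers, y is the direction in which the jaws open and shut (so a half turn about z gives the same grasp; the last joint's range is limited). The gripper opens to 85 mm and grips with 20 to 120 N. Pads are 22 mm wide; open, the fingers measure 114 mm over their backs; the gripper's body (76 mm by 85 mm) begins 54 mm behind the grasp point. The pads swing forward as they close: fully open they stand 13 mm farther back than shut.
Start: joints at [1.345, 0.353, 1.633, -0, 1.155, -0.002], TCP at [138.709, 609.416, 253.281] pointing down, gripper open.
Joint ranges: [-2.63, 2.63], [-0.92, 2.1], [0.06, 2.66], [-1.3, 4.44], [0, 2.69], [-3.02, 3.02]. Speed limits (rad/s): [2.22, 2.22, 2.79, 3.14, 3.14, 3.14].

### API

Orientations are given as [roll, pitch, yaw] about the fixed x, y, z axes, in that order (R = Rz(yaw) Ry(pitch) Rx(roll)).
In Python, from rig import r, viewer, order gives the robot as it stands.
- The arm moves only by the shell command python3 -m inch 'ROWS' [FORCE]. ROWS is JSON, a list of rows, each a list of 7 numbers: the opening, from 0 (shut) to 1 (fully open), then the shift along the tool's x, y, z in mm, then the turn, a rotation vector about the tool's x, y, z in degrees. A call has 1 to 8 rows; each row shifts and turns the pose as measured when the row begins, along the tool's axes as they then stand; what a row does not reach is not made up. A row lasts 1/10 s, in which the tool goes at most 50 mm and 8.59 degrees, less where a joint would pass 70% of its speed; a pose out of reach is approached as far as the arm can. A call is refused whole if a number of a shift passes 50 or a number of a turn 8.59, either way. A call with a gripper value outside its range is refused whole. The fingers move at their own pace and stop on an object; FORCE is the grip in N (left out, the last holds). Time passes only in rows, so rows that do not move let the fingers close. It gives the time, the measured TCP pose, the force and the opening at its end, in the units of the state.
- r.sense(): the state, without advancing time (a new reading comes with each control period).
- viewer.grab_frame(name): name is "scene" or "top"; returns the picture (384x512x3 uint8, red, green, blue); there is no depth.
- viewer.camera_params(name): a dict with "intrinsics" (3x3 intrinsics, pixels), "pose" (4x4, takes a point from camera to world coordinates). Camera axes: x right, y up, looking along -z (the intrinsics and any distortion apply to the point x, -y, -z); pixel columns grow to the right and rows downward; lengths in mm; the calibration is good to about 2 mm. A picture is of the moment at which its call begins. camera_params takes no time and is no camera call.
- order.sign_off(): hands the job in, once; it reports no verdict.
The state is a dict: "clock": time; "qpos": joint angles; "qvel": joint speeds; "joint_efforts": joint torques, N m; "eef_pos": TCP position; "tcp_rot": TCP orientation; "contact_force": force on the tool from outside, world axes, zero at the start; "wrist_torque": the same for the moment, N m; "opening": opening from 0.0 (shut) to 1.0 (fully open).
Only numpy, scipy, OpenCV 4.12 (cv2) and the standard library are available. Lean on these libraries where they do the work, as an engineer would, in place of code of your own. Each camera call takes 0.05 s, during which the arm holds its last target.

### The job

Lock the gem-faceting index head: turn its round knob slowly clockwise (seen from above) until you feel it drop into its single hidden notch, let go so that it rests there, then gently press the small steel plunger beside it fully home and leave it down. The plunger only goes down when the knob sits in the notch, so never press it hard, and leave the other things on the bench where they are.

Things in the scene. Friction and masses are not known exactly. Their poses are not given: they have to be found in the camera images.
- index_head: The index head, bolted down: a grey drum 150 mm in diameter on a 170 mm square foot, aluminium cover 62 mm above the bench. Origin: bench height, on the drum's vertical axis, which is the knob's axis. On its +x side a level spindle with a small green stone sticks out to 140 mm from the axis, 35 mm above the bench; the plunger is on its -y side.
- knob_grip (a point): Middle of the head's round black fluted knob, on its vertical axis, half-way up its grip, 113 mm above the bench. Knob 44 mm in diameter, 30 mm tall (its top at 128 mm), on an 18 mm shaft. It looks alike at every angle and its angle is not measured. The notch lies 15 to 77 degrees (0.27 to 1.35 rad) clockwise, seen from above, of where the knob starts; it can be turned on past it.
- knob_foot (a point): Point on the knob's axis at the drum's cover. How turning feels: an even drag of about 0.1 N m; from about 5 degrees before the notch's centre the drag fades and a sprung ball pulls the knob on clockwise, by up to 0.15 to 0.3 N m; just past the centre it resists with about 0.35 N m, fading over 5 degrees. Released within 2 degrees of the centre, the knob is drawn to the centre and kept there; elsewhere it stays where it is left.
- plunger: The locking plunger: a plain steel push button, 22 mm in diameter and 9 mm thick, on a 10 mm stem. This body's origin lies on the knob's axis at bench height, with axes as the head's, and moves down with the plunger; the button itself stands 58 mm from the knob's axis on the head's -y side.
- plunger_top (a point): Centre of the flat top face of the steel plunger button, 84 mm above the bench when it is up, 72 mm when it is fully home. It moves straight down with a stiff 4 N slide, has no spring and stays where it is left. When the knob is not in the notch it stops hard after about 2 mm.
- plunger_travel (a joint): How far the plunger is pressed down, in m: 0 up (as it starts), 0.012 fully home.
- spanner: Bystander: a flat steel spanner 150 mm long, lying on the bench; origin under its middle.
- dop: Bystander: a small brass dop stick 80 mm long, lying; origin under its middle.
- loupe: Bystander: a small round black eye loupe, 36 mm across, 22 mm high, with a steel tab; origin under its round part.
- stone_tray: Bystander: a flat wooden tray with compartments, 90 x 60 x 22 mm; origin under its middle.
- arbor: Bystander: an upright dark steel cylinder, 44 mm in diameter, 85 mm tall; origin under its middle.
- drip_cup: Bystander: a terracotta-coloured cup, 72 mm across, 75 mm tall; origin under its middle.
- gauge: Bystander: a flat steel sliding gauge, 130 mm long, lying; origin under its bar.

How it is judged:
By the outcome, as a careful person would: the job done as asked, in the order asked, and still so for the second after the job is handed in, with the robot touching nothing.
It also fails if it takes over 72 s, if anything falls off the work surface, if the arm or the gripper's body presses on something with over 40 N, if the wrist force passes 120 N, or if a joint passes its speed limit or range.

## Working session

There is one attempt and no reset: what is moved stays moved. The work goes in short steps, Python scripts to look and compute and a shell command to move; the robot and the scene stay as the last step left them, time stands still between calls to the robot, and variables do not carry over. Pictures are saved under pics/ and viewed, and the job is handed in when it is done.

```bash
ls; mkdir -p pics
python3 - <<'E'
from rig import r, viewer, order
import cv2,numpy as np
np.set_printoptions(precision=3,suppress=True)
print(r.sense(), r.nose_length)
for n in ("scene","top"):
    im=viewer.grab_frame(n); cv2.imwrite(f"pics/{n}0.png",im[:,:,::-1])
    p=viewer.camera_params(n); print(n,p)
E
```

```text
pics
{'clock': 0.0, 'qpos': array([ 1.345,  0.354,  1.634,  0.   ,  1.155, -0.002]), 'qvel': array([ 0.   ,  0.001, -0.001, -0.   , -0.001,  0.   ]), 'joint_efforts': array([ -0.001, -60.524, -34.207,  -0.   ,   0.009,  -0.   ]), 'eef_pos': array([138.625, 608.959, 252.536]), 'tcp_rot': array([-3.14 , -0.   ,  2.918]), 'contact_force': array([-0.344, -0.025, -0.912]), 'wrist_torque': array([ 0.049, -0.008, -0.009]), 'opening': 0.9980010831477718} 22.0
scene {'intrinsics': array([[491.443,   0.   , 259.654],
       [  0.   , 491.443, 196.01 ],
       [  0.   ,   0.   ,   1.   ]]), 'pose': array([[ -0.621,  -0.653,   0.433, 971.372],
       [  0.784,  -0.524,   0.334, 319.281],
       [  0.009,   0.547,   0.837, 850.855],
       [  0.   ,   0.   ,   0.   ,   1.   ]])}
top {'intrinsics': array([[476.807,   0.   , 255.033],
       [  0.   , 476.807, 193.605],
       [  0.   ,   0.   ,   1.   ]]), 'pose': array([[  -0.03 ,    0.998,   -0.053,  508.408],
       [  -0.999,   -0.029,    0.019,   42.191],
       [   0.018,    0.053,    0.998, 1162.865],
       [   0.   ,    0.   ,    0.   ,    1.   ]])}
```

View pics/scene0.png

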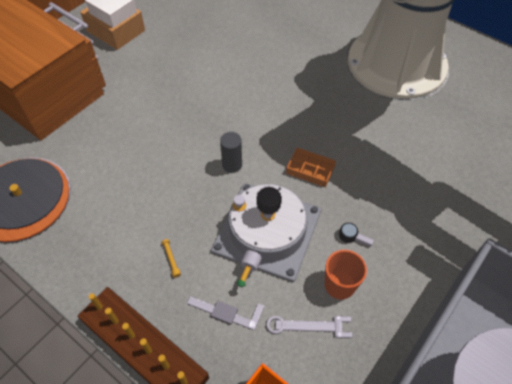

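View pics/top0.png

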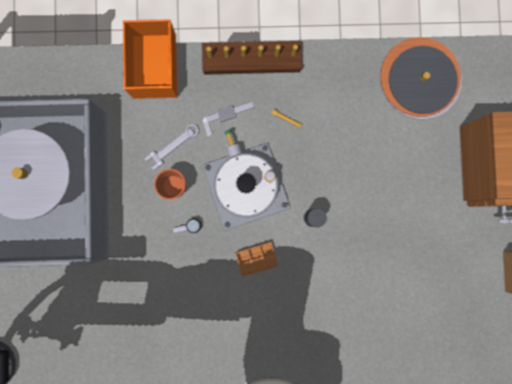

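The scene view puts the knob near (269,200) and the plunger near (239,203). In the top view they are near (246,183) and (269,176). I'll enlarge both.

Run:
```python
import cv2
a=cv2.imread("pics/scene0.png")[165:295,205:335]; b=cv2.imread("pics/top0.png")[120:240,190:310]
cv2.imwrite("pics/sc.png",cv2.resize(a,(585,585),interpolation=cv2.INTER_CUBIC))
cv2.imwrite("pics/tc.png",cv2.resize(b,(600,600),interpolation=cv2.INTER_CUBIC))
```

```text
(no output)
```

View pics/sc.png

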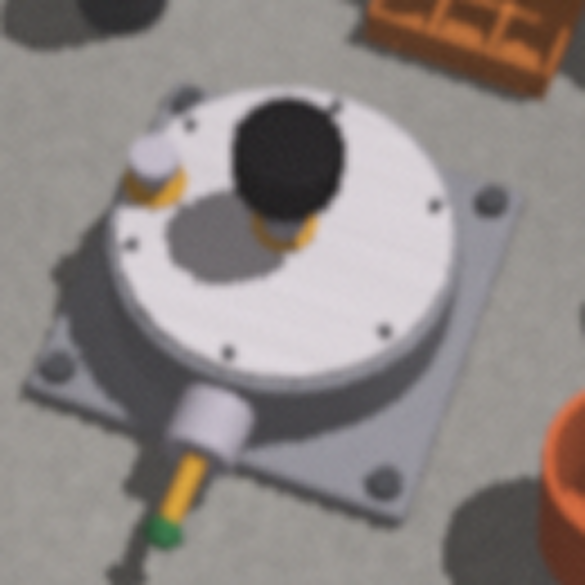

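View pics/tc.png

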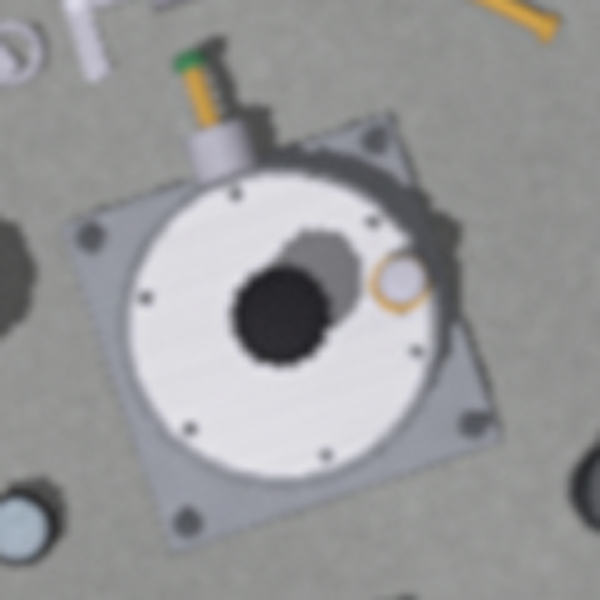

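```bash
cat > h.py <<'E'
import numpy as np
from rig import r, viewer
np.set_printoptions(precision=2,suppress=True)
def ray(n,px):
    p=viewer.camera_params(n);K=p["intrinsics"];T=p["pose"]
    v=np.array([(px[0]-K[0,2])/K[0,0],-(px[1]-K[1,2])/K[1,1],-1]);d=T[:3,:3]@v
    return T[:3,3],d/np.linalg.norm(d)
def tri(ps,pt):
    a,d=ray("scene",ps);b,e=ray("top",pt)
    A=np.c_[d,-e];s=np.linalg.lstsq(A,b-a,rcond=None)[0]
    p,q=a+s[0]*d,b+s[1]*e
    return (p+q)/2,np.linalg.norm(p-q)
def at(n,px,z):
    o,d=ray(n,px);return o+d*(z-o[2])/d[2]
S=lambda x,y:(205+(x+.5)/4.5-.5,165+(y+.5)/4.5-.5)
P=lambda x,y:(190+(x+.5)/5-.5,120+(y+.5)/5-.5)
def proj(n,X):
    p=viewer.camera_params(n);K=p["intrinsics"];T=p["pose"]
    c=T[:3,:3].T@(np.asarray(X,float)-T[:3,3]); return K[0,0]*c[0]/-c[2]+K[0,2], -K[1,1]*c[1]/-c[2]+K[1,2]
E
python3 - <<'E'
from h import *
print("knob",tri(S(288,160),P(281,315)))
print("plg",tri(S(155,157),P(404,279)))
for a,b in zip([(187,98),(490,201),(383,484),(58,366)],[(474,424),(188,523),(91,237),(375,140)]): print(tri(S(*a),P(*b)))
print("stone",tri(S(165,531),P(190,62)))
print("knob@118 top",at("top",P(281,315),118),"scene@113",at("scene",S(288,160),113))
print("plg@84",at("top",P(404,279),84),at("scene",S(155,157),84))
E
```

```text
knob (array([587.91,  42.53, 114.58]), np.float64(2.7232398598329963))
plg (array([604.84, -13.49,  82.92]), np.float64(3.72562867591259))
(array([540.32, -49.09,  19.4 ]), np.float64(1.812405401544542))
(array([497.1 ,  89.36,  15.97]), np.float64(1.4074854809065158))
(array([636.08, 132.79,  14.96]), np.float64(2.0655713467056724))
(array([679.17,  -5.87,  17.22]), np.float64(1.774664721360789))
stone (array([715.39,  82.37,  38.06]), np.float64(3.0806944541847296))
knob@118 top [588.37  41.38 118.  ] scene@113 [586.4   43.11 113.  ]
plg@84 [605.79 -14.98  84.  ] [604.41 -11.4   84.  ]
```

Triangulation puts the knob axis at about (588, 42) and the plunger top at about (605, -13, 84). The foot screws give the same centre. The head's yaw is about 17.5°, and the triangulated heights match the text. I'll now travel at the current height. Turning clockwise is +z about the tool axis, and keeping the tool's current yaw leaves room on the last joint.

```bash
python3 -m inch '[[1,-39,-31,0,0,0,0],[1,-39,-31,0,0,0,0],[1,-39,-31,0,0,0,0],[1,-39,-31,0,0,0,0],[1,-39,-31,0,0,0,0],[1,-39,-31,0,0,0,0],[1,-39,-31,0,0,0,0],[1,-39,-31,0,0,0,0]]' 30
python3 - <<'E'
from h import *
s=r.sense();print(s)
E
```

```text
clock: 0.9
eef_pos: [386.7, 297.6, 250.1]
tcp_rot: [-3.14, -0.001, 2.927]
contact_force: [0.7, 0.7, 0.2]
opening: 0.999
{'clock': 0.9, 'qpos': array([ 0.65,  0.14,  1.92, -0.  ,  1.08, -0.7 ]), 'qvel': array([-1.02, -0.02,  0.02, -0.  , -0.01, -1.02]), 'joint_efforts': array([  8.45, -44.88, -30.68,   0.02,   0.41,   1.71]), 'eef_pos': array([386.72, 297.6 , 250.07]), 'tcp_rot': array([-3.14, -0.  ,  2.93]), 'contact_force': array([0.73, 0.67, 0.2 ]), 'wrist_torque': array([0.03, 0.01, 0.01]), 'opening': 0.9986475247906674}
```

```bash
cat >> h.py <<'E'
def delta(X):
    from scipy.spatial.transform import Rotation as R
    s=r.sense(); M=R.from_euler('xyz',s['tcp_rot']).as_matrix()
    print("clock",s['clock'],"pos",s['eef_pos'],"rpy",s['tcp_rot'],"tool delta",M.T@(np.array(X)-s['eef_pos']),"F",s['contact_force'],"T",s['wrist_torque'],"op",round(s['opening'],3),"q6",s['qpos'][5])
E
python3 -m inch '[[1,-39,-32,0,0,0,0],[1,-39,-32,0,0,0,0],[1,-39,-32,0,0,0,0],[1,-39,-32,0,0,0,0],[1,-39,-32,0,0,0,0],[1,-20,-17,0,0,0,0],[1,0,0,0,0,0,0]]' 30
python3 - <<'E'
from h import *
delta([588,42,116])
E
```

```text
clock: 1.6
eef_pos: [559.2, 73.2, 249.2]
tcp_rot: [-3.139, -0.001, 2.922]
contact_force: [-0.2, 0.9, -0.1]
opening: 1.002
clock 1.6 pos [559.16  73.16 249.17] rpy [-3.14 -0.    2.92] tool delta [-35.05 -23.76 133.2 ] F [-0.19  0.9  -0.09] T [ 0.02  0.02 -0.05] op 1.002 q6 -1.2214377797747158
```

```bash
python3 -m inch '[[1,-35,-24,0,0,0,0],[1,-3,-2,20,0,0,0],[1,0,0,20,0,0,0],[1,0,0,20,0,0,0],[1,0,0,0,0,0,0],[1,0,0,0,0,0,0]]' 30
python3 - <<'E'
from h import *
import cv2
delta([588,42,116])
for n in("scene","top"):
    im=viewer.grab_frame(n)[:,:,::-1]
    c=im[130:290,190:350] if n=="scene" else im[110:260,170:320]
    cv2.imwrite(f"pics/{n}1.png",cv2.resize(c,(480,480),interpolation=cv2.INTER_CUBIC))
E
```

```text
clock: 2.2
eef_pos: [589.6, 40.0, 186.7]
tcp_rot: [-3.139, -0.004, 2.921]
contact_force: [-0.7, 0.1, 0.3]
opening: 1.0
clock 2.2 pos [589.63  39.96 186.7 ] rpy [-3.14 -0.    2.92] tool delta [ 1.76  1.79 70.7 ] F [-0.69  0.13  0.33] T [-0.04 -0.   -0.01] op 1.0 q6 -1.2836816193711373
```

View pics/scene1.png

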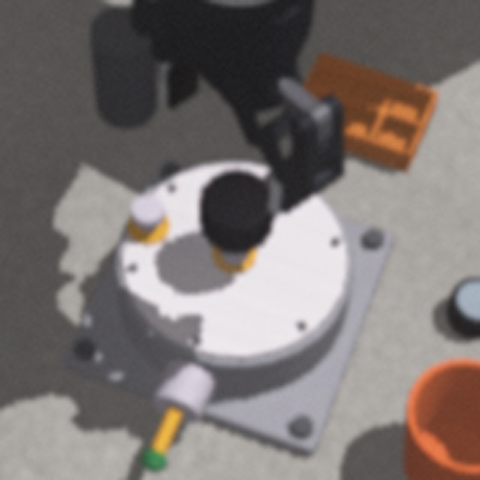

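View pics/top1.png

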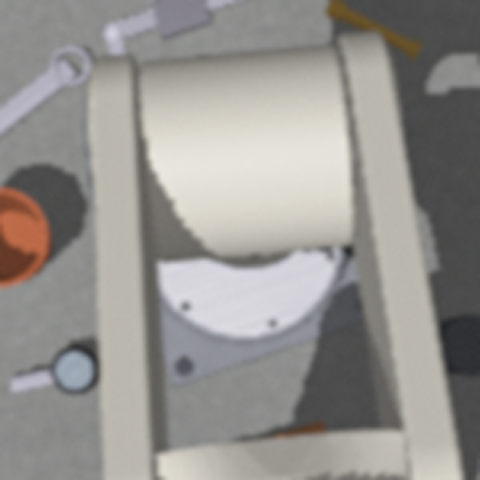

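In the scene view the fingers straddle the knob at crop (237,210), one each side. The top view is blocked by the arm. I'll descend to grasp height.

```bash
python3 -m inch '[[1,2,2,15,0,0,0],[1,0,0,15,0,0,0],[1,0,0,15,0,0,0],[1,0,0,10,0,0,0],[1,0,0,6,0,0,0],[1,0,0,0,0,0,0],[1,0,0,0,0,0,0]]' 30
python3 - <<'E'
from h import *
delta([588,42,116])
E
```

```text
clock: 3.0
eef_pos: [588.7, 43.4, 122.9]
tcp_rot: [-3.14, -0.0, 2.922]
contact_force: [0.2, -0.0, 0.0]
opening: 1.0
clock 3.0 pos [588.65  43.38 122.9 ] rpy [-3.14 -0.    2.92] tool delta [ 0.33 -1.49  6.9 ] F [ 0.18 -0.02  0.02] T [-0.03  0.04 -0.02] op 1.0 q6 -1.2786882648454023
```

```bash
python3 -m inch '[[1,0,-1.5,7,0,0,0],[1,0,0,0,0,0,0],[0.65,0,0,0,0,0,0],[0.65,0,0,0,0,0,0]]' 30
python3 - <<'E'
from h import *
delta([588,42,116])
E
python3 -m inch '[[0.56,0,0,0,0,0,0],[0.56,0,0,0,0,0,0],[0.56,0,0,0,0,0,0]]' 30
python3 - <<'E'
from h import *
delta([588,42,116])
E
python3 -m inch '[[0.5,0,0,0,0,0,0],[0.5,0,0,0,0,0,0]]' 20
python3 - <<'E'
from h import *
delta([588,42,116])
E
```

```text
clock: 3.4
eef_pos: [589.2, 41.7, 116.6]
tcp_rot: [-3.141, 0.002, 2.922]
contact_force: [0.2, -0.2, 0.4]
opening: 0.692
clock 3.4 pos [589.18  41.72 116.57] rpy [-3.14  0.    2.92] tool delta [1.22 0.02 0.57] F [ 0.21 -0.19  0.35] T [-0.01 -0.02  0.04] op 0.692 q6 -1.281399477272981
clock: 3.7
eef_pos: [589.6, 41.7, 117.2]
tcp_rot: [-3.141, 0.003, 2.922]
contact_force: [-0.7, 0.3, 0.5]
opening: 0.558
clock 3.7 pos [589.57  41.71 117.16] rpy [-3.14  0.    2.92] tool delta [ 1.6  -0.06  1.15] F [-0.65  0.33  0.47] T [ 0.04 -0.05  0.02] op 0.558 q6 -1.2813667717035147
clock: 3.9
eef_pos: [589.6, 41.8, 117.4]
tcp_rot: [-3.142, 0.003, 2.922]
contact_force: [0.2, -0.6, -1.1]
opening: 0.51
clock 3.9 pos [589.63  41.83 117.37] rpy [-3.14  0.    2.92] tool delta [ 1.63 -0.19  1.36] F [ 0.21 -0.61 -1.07] T [-0.05 -0.08 -0.04] op 0.51 q6 -1.2813542422847835
```

```bash
python3 -m inch '[[0.5,1.5,0,1,0,0,0],[0.4,0,0,0,0,0,0],[0.4,0,0,0,0,0,0]]' 30
python3 - <<'E'
from h import *
delta([588,42,116])
E
python3 -m inch '[[0.3,0,0,0,0,0,0],[0.3,0,0,0,0,0,0]]' 40
python3 - <<'E'
from h import *
delta([588,42,116])
E
```

```text
clock: 4.2
eef_pos: [589.6, 41.8, 117.4]
tcp_rot: [3.141, 0.006, 2.922]
contact_force: [0.1, 0.6, -1.1]
opening: 0.503
clock 4.2 pos [589.58  41.83 117.41] rpy [3.14 0.01 2.92] tool delta [ 1.58 -0.18  1.4 ] F [ 0.1   0.57 -1.13] T [ 0.02  0.03 -0.01] op 0.503 q6 -1.2805570699112454
clock: 4.4
eef_pos: [589.6, 41.8, 117.5]
tcp_rot: [3.141, 0.006, 2.922]
contact_force: [0.1, -0.6, 2.0]
opening: 0.506
clock 4.4 pos [589.59  41.84 117.45] rpy [3.14 0.01 2.92] tool delta [ 1.6  -0.19  1.44] F [ 0.07 -0.55  2.04] T [-0.06  0.01 -0.  ] op 0.506 q6 -1.2804965730707512
```

The knob is held: the opening stopped at 0.506 with almost no side force. Now turning slowly.

```bash
cat > s.py <<'E'
from h import *
s=r.sense(); print("%.2f yaw %.2f deg  F %s T %s op %.3f pos %s"%(s['clock'],np.degrees(s['tcp_rot'][2]),s['contact_force'],s['wrist_torque'],s['opening'],s['eef_pos']), "tau6 %.3f"%s['joint_efforts'][5])
E
python3 s.py
python3 -m inch '[[0.3,0,0,0,0,0,2]]' >/dev/null; python3 s.py
python3 -m inch '[[0.3,0,0,0,0,0,2]]' >/dev/null; python3 s.py
python3 -m inch '[[0.3,0,0,0,0,0,2]]' >/dev/null; python3 s.py
python3 -m inch '[[0.3,0,0,0,0,0,2]]' >/dev/null; python3 s.py
```

```text
4.40 yaw 167.41 deg  F [ 0.07 -0.55  2.04] T [-0.06  0.01 -0.  ] op 0.506 pos [589.59  41.84 117.45] tau6 -0.011
4.50 yaw 165.42 deg  F [-0.22 -1.69  3.01] T [-0.22  0.11  0.21] op 0.502 pos [589.56  41.71 117.46] tau6 -0.846
4.60 yaw 163.37 deg  F [-1.   -1.25  1.66] T [-0.14  0.06  0.16] op 0.505 pos [589.51  41.6  117.44] tau6 -0.461
4.70 yaw 161.30 deg  F [-0.27 -1.19  1.34] T [-0.09  0.08  0.16] op 0.500 pos [589.45  41.46 117.43] tau6 -0.454
4.80 yaw 159.24 deg  F [ 0.79 -0.45  1.24] T [-0.04  0.04  0.16] op 0.506 pos [589.39  41.33 117.42] tau6 -0.441
```

Turning tracks cleanly, with a steady drag of about 0.16 N m. The sign is positive against the turn. I'll continue in small steps and watch for Tz to fade and reverse.

```bash
python3 -m inch '[[0.3,0,0,0,0,0,1.5]]' >/dev/null; python3 s.py
python3 -m inch '[[0.3,0,0,0,0,0,1.5]]' >/dev/null; python3 s.py
python3 -m inch '[[0.3,0,0,0,0,0,1.5]]' >/dev/null; python3 s.py
```

```text
4.90 yaw 157.67 deg  F [-0.92 -1.66  1.96] T [-0.07  0.08  0.12] op 0.507 pos [589.4   41.22 117.44] tau6 -0.177
5.00 yaw 156.10 deg  F [ 0.43 -1.6   1.6 ] T [-0.06  0.07  0.18] op 0.503 pos [589.34  41.13 117.45] tau6 -0.295
5.10 yaw 154.51 deg  F [-0.22 -2.22  1.82] T [-0.11  0.07  0.15] op 0.502 pos [589.34  41.06 117.45] tau6 -0.312
```

```bash
python3 -m inch '[[0.3,0,0,0,0,0,1.5]]' >/dev/null; python3 s.py
python3 -m inch '[[0.3,0,0,0,0,0,1.5]]' >/dev/null; python3 s.py
```

```text
5.20 yaw 152.90 deg  F [-0.25 -1.72  2.52] T [-0.17  0.05  0.14] op 0.509 pos [589.23  40.93 117.44] tau6 -0.319
5.30 yaw 151.27 deg  F [-0.9  -2.23  2.34] T [-0.15  0.1   0.15] op 0.503 pos [589.21  40.87 117.42] tau6 -0.318
```

```bash
python3 -m inch '[[0.3,0,0,0,0,0,1.5]]' >/dev/null; python3 s.py
python3 -m inch '[[0.3,0,0,0,0,0,1.5]]' >/dev/null; python3 s.py
python3 -m inch '[[0.3,0,0,0,0,0,1.5]]' >/dev/null; python3 s.py
```

```text
5.40 yaw 149.65 deg  F [-0.65 -1.64  2.65] T [-0.25  0.17  0.17] op 0.500 pos [589.17  40.78 117.44] tau6 -0.317
5.50 yaw 148.02 deg  F [-0.29 -2.37  2.71] T [-0.28  0.11  0.16] op 0.504 pos [589.13  40.68 117.45] tau6 -0.315
5.60 yaw 146.39 deg  F [-1.28 -2.85  2.03] T [-0.26  0.16  0.15] op 0.503 pos [589.04  40.61 117.44] tau6 -0.313
```

```bash
python3 -m inch '[[0.3,0,0,0,0,0,1]]' >/dev/null; python3 s.py
python3 -m inch '[[0.3,0,0,0,0,0,1]]' >/dev/null; python3 s.py
```

```text
5.70 yaw 145.27 deg  F [-0.66 -2.19  2.37] T [-0.22  0.12  0.15] op 0.506 pos [589.    40.56 117.44] tau6 -0.049
5.80 yaw 144.18 deg  F [-0.51 -2.1   2.55] T [-0.28  0.19  0.19] op 0.503 pos [588.98  40.48 117.43] tau6 -0.142
```

```bash
python3 -m inch '[[0.3,0,0,0,0,0,1.5]]' >/dev/null; python3 s.py
python3 -m inch '[[0.3,0,0,0,0,0,1.5]]' >/dev/null; python3 s.py
python3 -m inch '[[0.3,0,0,0,0,0,1.5]]' >/dev/null; python3 s.py
```

```text
5.90 yaw 142.58 deg  F [-1.74 -2.93  2.28] T [-0.35  0.19  0.16] op 0.503 pos [588.91  40.41 117.43] tau6 -0.415
6.00 yaw 140.95 deg  F [-1.74 -2.78  3.19] T [-0.37  0.21  0.17] op 0.502 pos [588.83  40.31 117.41] tau6 -0.328
6.10 yaw 139.31 deg  F [-0.59 -2.73  2.73] T [-0.36  0.19  0.15] op 0.501 pos [588.77  40.25 117.44] tau6 -0.318
```

```bash
python3 -m inch '[[0.3,0,0,0,0,0,1]]' >/dev/null; python3 s.py
```

```text
6.20 yaw 138.19 deg  F [-1.59 -3.27  2.6 ] T [-0.34  0.22  0.11] op 0.507 pos [588.72  40.19 117.42] tau6 -0.049
```

```bash
python3 -m inch '[[0.3,0,0,0,0,0,1]]' >/dev/null; python3 s.py
python3 -m inch '[[0.3,0,0,0,0,0,1]]' >/dev/null; python3 s.py
python3 -m inch '[[0.3,0,0,0,0,0,1]]' >/dev/null; python3 s.py
```

```text
6.30 yaw 137.10 deg  F [-0.86 -3.37  3.09] T [-0.4   0.18  0.16] op 0.505 pos [588.7   40.14 117.43] tau6 -0.139
6.40 yaw 136.01 deg  F [-0.57 -2.95  2.82] T [-0.45  0.19  0.18] op 0.507 pos [588.66  40.07 117.45] tau6 -0.149
6.50 yaw 134.92 deg  F [-1.43 -3.41  3.19] T [-0.38  0.25  0.12] op 0.505 pos [588.58  40.03 117.45] tau6 -0.156
```

```bash
python3 -m inch '[[0.3,0,0,0,0,0,1]]' >/dev/null; python3 s.py
python3 -m inch '[[0.3,0,0,0,0,0,1]]' >/dev/null; python3 s.py
python3 -m inch '[[0.3,0,0,0,0,0,1]]' >/dev/null; python3 s.py
python3 -m inch '[[0.3,0,0,0,0,0,1]]' >/dev/null; python3 s.py
```

```text
6.60 yaw 133.83 deg  F [-1.75 -4.06  2.65] T [-0.41  0.28  0.13] op 0.506 pos [588.54  39.98 117.45] tau6 -0.157
6.70 yaw 132.75 deg  F [-2.17 -3.52  3.62] T [-0.46  0.32  0.18] op 0.505 pos [588.48  39.95 117.42] tau6 -0.157
6.80 yaw 131.66 deg  F [-2.04 -3.25  4.15] T [-0.41  0.29  0.12] op 0.504 pos [588.42  39.9  117.4 ] tau6 -0.158
6.90 yaw 130.57 deg  F [-2.24 -3.57  2.66] T [-0.47  0.29  0.16] op 0.509 pos [588.37  39.84 117.42] tau6 -0.176
```

```bash
python3 -m inch '[[0.3,0,0,0,0,0,1]]' >/dev/null; python3 s.py
```

```text
7.00 yaw 129.48 deg  F [-2.4  -3.95  3.17] T [-0.52  0.3   0.08] op 0.505 pos [588.36  39.8  117.43] tau6 -0.214
```

```bash
python3 -m inch '[[0.3,0,0,0,0,0,1]]' >/dev/null; python3 s.py
```

```text
7.10 yaw 128.38 deg  F [-1.37 -4.42  3.9 ] T [-0.53  0.32  0.08] op 0.502 pos [588.27  39.77 117.42] tau6 -0.235
```

```bash
python3 -m inch '[[0.3,0,0,0,0,0,1]]' >/dev/null; python3 s.py
```

```text
7.20 yaw 127.28 deg  F [-2.61 -3.67  2.42] T [-0.6   0.3   0.04] op 0.501 pos [588.26  39.73 117.44] tau6 -0.284
```

Tz is fading (0.16, 0.08, 0.08, 0.04), so the notch is starting. Smaller steps from here.

```bash
python3 -m inch '[[0.3,0,0,0,0,0,0.7]]' >/dev/null; python3 s.py
```

```text
7.30 yaw 126.49 deg  F [-2.3  -4.86  3.84] T [-0.61  0.38  0.02] op 0.504 pos [588.22  39.69 117.43] tau6 -0.171
```

```bash
python3 -m inch '[[0.3,0,0,0,0,0,0.5]]' >/dev/null; python3 s.py
```

```text
7.40 yaw 125.93 deg  F [-1.7  -3.82  3.73] T [-0.59  0.29 -0.04] op 0.506 pos [588.18  39.65 117.43] tau6 -0.159
```

```bash
python3 -m inch '[[0.3,0,0,0,0,0,0.5]]' >/dev/null; python3 s.py
```

```text
7.50 yaw 125.37 deg  F [-3.16 -3.59  3.51] T [-0.62  0.38 -0.06] op 0.505 pos [588.12  39.66 117.42] tau6 -0.204
```

```bash
python3 -m inch '[[0.3,0,0,0,0,0,0.5]]' >/dev/null; python3 s.py
```

```text
7.60 yaw 124.83 deg  F [-3.1  -2.8   4.02] T [-0.55  0.37  0.11] op 0.500 pos [588.11  39.59 117.44] tau6 -0.049
```

```bash
python3 -m inch '[[0.3,0,0,0,0,0,0.5]]' >/dev/null; python3 s.py
```

```text
7.70 yaw 124.31 deg  F [-2.27 -3.92  4.23] T [-0.48  0.3   0.24] op 0.505 pos [588.04  39.58 117.43] tau6 0.094
```

```bash
python3 -m inch '[[0.3,0,0,0,0,0,0.5]]' >/dev/null; python3 s.py
```

```text
7.80 yaw 123.79 deg  F [-3.26 -4.66  3.95] T [-0.52  0.33  0.42] op 0.504 pos [587.99  39.55 117.42] tau6 0.212
```

The drop is clear: Tz went to -0.06 at yaw 125.4, then climbed to +0.42 by 123.8. That puts the notch centre at about 124.8. I'll ease back about 1° and let go there.

```bash
python3 -m inch '[[0.3,0,0,0,0,0,-0.8]]' >/dev/null; python3 s.py;python3 -m inch '[[0.3,0,0,0,0,0,0]]' >/dev/null; python3 s.py
```

```text
7.90 yaw 124.58 deg  F [-1.13 -3.91  2.9 ] T [-0.53  0.21 -0.19] op 0.504 pos [588.08  39.61 117.44] tau6 0.379
8.00 yaw 124.62 deg  F [-2.05 -4.19  4.34] T [-0.66  0.36  0.03] op 0.506 pos [588.09  39.62 117.44] tau6 -0.094
```

Torque is near zero (0.03) at yaw 124.6, so the knob is in the notch. Releasing.

```bash
python3 -m inch '[[0.51,0,0,0,0,0,0],[0.51,0,0,0,0,0,0]]' 20 >/dev/null; python3 s.py;python3 -m inch '[[0.56,0,0,0,0,0,0],[0.56,0,0,0,0,0,0],[0.56,0,0,0,0,0,0]]' >/dev/null; python3 s.py; python3 -m inch '[[0.75,0,0,0,0,0,0],[0.75,0,0,0,0,0,0],[0.9,0,0,0,0,0,0],[0.9,0,0,0,0,0,0]]' >/dev/null; python3 s.py
```

```text
8.20 yaw 124.62 deg  F [-1.95 -3.52  3.67] T [-0.57  0.27 -0.04] op 0.508 pos [588.09  39.6  117.28] tau6 0.013
8.50 yaw 124.58 deg  F [-0.35  0.54  1.04] T [ 0.01 -0.01  0.01] op 0.556 pos [588.7   40.91 117.  ] tau6 -0.000
8.90 yaw 124.59 deg  F [-0.05  0.7   0.03] T [-0.    0.02  0.01] op 0.899 pos [588.92  41.53 116.88] tau6 0.000
```

The release was clean, with force and torque back to about 0. Next I lift, shut the jaws and turn so the tool's narrow side faces the knob (yaw about 107°), then move over the plunger.

```bash
python3 -m inch '[[1,0,0,-10,0,0,0],[1,0,0,-25,0,0,0],[1,0,0,-25,0,0,0],[1,0,0,-20,0,0,0],[0.5,0,0,0,0,0,6],[0,0,0,0,0,0,6],[0,0,0,0,0,0,5],[0,0,0,0,0,0,0]]' 20
python3 - <<'E'
from h import *
import cv2
delta([605.8,-14.5,120])
im=viewer.grab_frame("scene")[:,:,::-1]
cv2.imwrite(f"pics/scene2.png",cv2.resize(im[110:290,170:350],(540,540),interpolation=cv2.INTER_CUBIC))
E
```

```text
clock: 9.7
eef_pos: [589.3, 41.7, 206.0]
tcp_rot: [3.134, 0.004, 1.867]
contact_force: [0.2, -0.4, -0.5]
opening: 0.334
clock 9.7 pos [589.26  41.68 205.95] rpy [3.13 0.   1.87] tool delta [-58.2   -1.2   86.19] F [ 0.21 -0.38 -0.51] T [-0.    0.03 -0.03] op 0.334 q6 -0.22542128855260635
```

View pics/scene2.png

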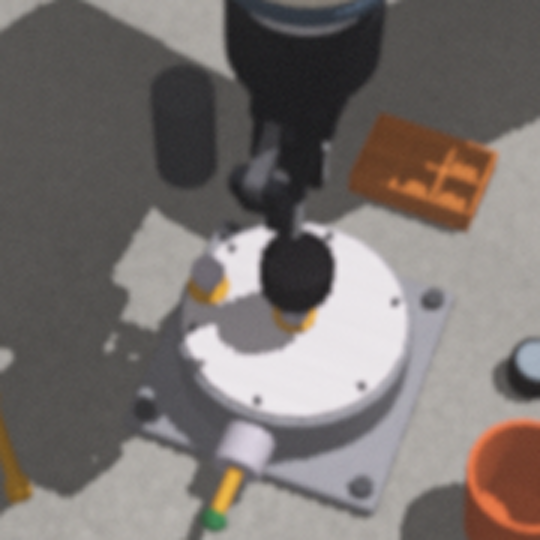

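The gripper is clear above the knob (crop (297,270)), with the plunger at crop (208,275). Moving over the plunger.

```bash
python3 -m inch '[[0,-30,-0.5,0,0,0,0],[0,-28,-0.5,0,0,0,0],[0,0,0,0,0,0,0],[0,0,0,0,0,0,0],[0,0,0,0,0,0,0]]' 30 >/dev/null
python3 - <<'E'
from h import *
delta([605.8,-14.5,120])
E
python3 -m inch '[[0,0,0,20,0,0,0],[0,0,0,20,0,0,0],[0,0,0,20,0,0,0],[0,0,0,10,0,0,0],[0,0,0,0,0,0,0],[0,0,0,0,0,0,0]]' 30 >/dev/null
python3 - <<'E'
from h import *
import cv2
delta([605.8,-14.5,120])
im=viewer.grab_frame("scene")[:,:,::-1]
cv2.imwrite(f"pics/scene3.png",cv2.resize(im[140:260,200:320],(600,600),interpolation=cv2.INTER_CUBIC))
E
```

```text
clock 10.25 pos [605.77 -14.65 207.39] rpy [3.13 0.   1.88] tool delta [ 0.48 -0.61 87.39] F [-0.71  0.69  0.71] T [-0.02 -0.05  0.02] op -0.001 q6 -0.3373789466468071
clock 10.85 pos [606.28 -10.44 136.85] rpy [3.13 0.   1.89] tool delta [-3.65 -1.89 16.85] F [0.03 1.02 0.11] T [ 0.04 -0.01 -0.  ] op 0.003 q6 -0.33909620272563273
```

View pics/scene3.png

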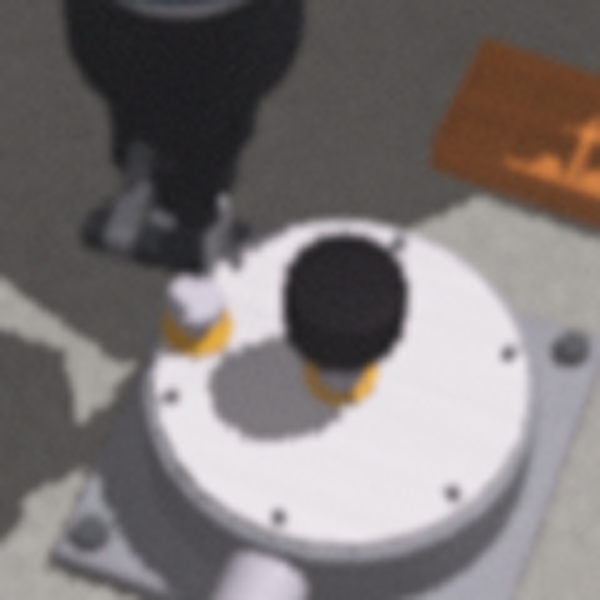

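The closed fingertips are just above the plunger (crop (195,290)). The TCP drifted about 4 mm towards the knob, so I'll correct that before descending.

```bash
python3 - <<'E'
from h import *
print(r.sense()['tcp_rot']*57.2958)
E
python3 -m inch '[[0,-3.5,-2,0,0,0,0],[0,0,0,0,0,0,0],[0,0,0,10,0,0,0],[0,0,0,0,0,0,0],[0,0,0,0,0,0,0]]' 30 >/dev/null
python3 - <<'E'
from h import *
delta([605.5,-14,106])
E
```

```text
[179.43   0.21 108.31]
clock 11.4 pos [607.2  -14.91 128.99] rpy [3.13 0.01 1.89] tool delta [ 1.51 -1.65 22.96] F [0.05 0.01 0.94] T [-0.04  0.03 -0.05] op -0.0 q6 -0.3464206836975197
```

```bash
python3 -m inch '[[0,1,-1.5,8,0,0,0],[0,0,0,7,0,0,0],[0,0,0,0,0,0,0],[0,0,0,0,0,0,0]]' 30 >/dev/null
python3 - <<'E'
from h import *
delta([605.5,-14,106])
E
```

```text
clock 11.8 pos [605.14 -14.37 112.09] rpy [3.13 0.   1.89] tool delta [0.27 0.38 6.1 ] F [ 0.22 -0.54  0.74] T [ 0.07  0.01 -0.03] op 0.002 q6 -0.34557739775421226
```

```bash
python3 -m inch '[[0,0,0,2,0,0,0]]' >/dev/null; python3 s.py; python3 -m inch '[[0,0,0,1.5,0,0,0]]' >/dev/null; python3 s.py; python3 -m inch '[[0,0,0,1,0,0,0]]' >/dev/null; python3 s.py;  python3 -m inch '[[0,0,0,1,0,0,0]]' >/dev/null; python3 s.py
```

```text
11.90 yaw 108.31 deg  F [ 0.02 -0.62 -0.44] T [-0.01  0.01 -0.  ] op 0.000 pos [605.27 -14.33 110.07] tau6 0.000
12.00 yaw 108.31 deg  F [ 0.6   0.14 -0.1 ] T [-0.01  0.01  0.  ] op 0.003 pos [605.35 -14.33 108.5 ] tau6 -0.000
12.10 yaw 108.31 deg  F [ 0.81  0.47 -0.72] T [ 0.03 -0.02 -0.02] op 0.003 pos [605.4  -14.35 107.42] tau6 0.000
12.20 yaw 108.31 deg  F [0.31 0.53 0.49] T [-0.02  0.03  0.  ] op -0.002 pos [605.52 -14.36 106.43] tau6 -0.000
```

```bash
python3 -m inch '[[0,0,0,1,0,0,0]]' >/dev/null; python3 s.py; python3 -m inch '[[0,0,0,1,0,0,0]]' >/dev/null; python3 s.py
```

```text
12.30 yaw 108.31 deg  F [-1.75 -0.74  3.34] T [0.03 0.29 0.04] op -0.002 pos [605.63 -14.41 105.61] tau6 0.002
12.40 yaw 108.31 deg  F [-1.8  -0.04  4.51] T [ 0.02  0.32 -0.01] op 0.002 pos [605.67 -14.42 104.85] tau6 0.001
```

Contact came at TCP z about 106, i.e. the button top at 84 mm, with the slide force of about 4 N. Continuing gently through the 2 mm stop depth.

```bash
python3 -m inch '[[0,0,0,1,0,0,0]]' >/dev/null; python3 s.py; python3 -m inch '[[0,0,0,1,0,0,0]]' >/dev/null; python3 s.py
```

```text
12.50 yaw 108.31 deg  F [-2.19  0.48  4.83] T [-0.    0.29 -0.03] op -0.001 pos [605.61 -14.42 104.02] tau6 0.001
12.60 yaw 108.31 deg  F [-2.13 -0.46  4.82] T [0.04 0.23 0.03] op -0.001 pos [605.68 -14.42 103.17] tau6 0.001
```

```bash
python3 -m inch '[[0,0,0,1,0,0,0]]' >/dev/null; python3 s.py; python3 -m inch '[[0,0,0,1,0,0,0]]' >/dev/null; python3 s.py
```

```text
12.70 yaw 108.31 deg  F [-1.21  0.01  4.06] T [-0.03  0.3  -0.04] op -0.005 pos [605.63 -14.42 102.19] tau6 0.001
12.80 yaw 108.31 deg  F [-2.03  0.74  4.83] T [ 0.04  0.34 -0.02] op 0.000 pos [605.65 -14.39 101.21] tau6 0.001
```

It is now about 5 mm down at a steady 4–5 N, past the 2 mm stop, which confirms the knob sits in the notch.

```bash
python3 -m inch '[[0,0,0,1,0,0,0],[0,0,0,1,0,0,0],[0,0,0,1,0,0,0]]' >/dev/null; python3 s.py; python3 -m inch '[[0,0,0,1,0,0,0],[0,0,0,1,0,0,0]]' >/dev/null; python3 s.py
```

```text
13.10 yaw 108.31 deg  F [-2.06 -0.37  3.92] T [-0.01  0.24 -0.01] op 0.001 pos [605.62 -14.37  97.91] tau6 0.001
13.30 yaw 108.31 deg  F [-1.91  0.02  2.41] T [-0.    0.32 -0.02] op 0.006 pos [605.64 -14.41  95.7 ] tau6 0.001
```

```bash
python3 -m inch '[[0,0,0,1,0,0,0]]' >/dev/null; python3 s.py; python3 -m inch '[[0,0,0,0.7,0,0,0]]' >/dev/null; python3 s.py
```

```text
13.40 yaw 108.31 deg  F [-2.33  0.17  3.85] T [0.   0.36 0.06] op -0.000 pos [605.63 -14.43  94.57] tau6 0.001
13.50 yaw 108.32 deg  F [-3.32 -1.18  9.74] T [-0.2   0.53  0.02] op -0.001 pos [605.7  -14.45  93.88] tau6 0.003
```

```bash
python3 -m inch '[[0,0,0,0.5,0,0,0]]' >/dev/null; python3 s.py; python3 -m inch '[[0,0,0,0.5,0,0,0]]' >/dev/null; python3 s.py
```

```text
13.60 yaw 108.31 deg  F [-3.91  0.4  12.96] T [-0.02  0.76  0.02] op 0.004 pos [605.81 -14.54  93.8 ] tau6 0.003
13.70 yaw 108.32 deg  F [-4.39 -0.6  11.14] T [0.02 0.74 0.04] op 0.001 pos [605.79 -14.51  93.81] tau6 0.002
```

The plunger is at its end stop: 12 mm of travel, 11–13 N, no further motion. I'll back straight up and look.

```bash
python3 -m inch '[[0,0,0,-3,0,0,0],[0,0,0,-10,0,0,0],[0,0,0,-25,0,0,0],[0,0,0,-40,0,0,0],[0,0,0,-40,0,0,0],[0,0,0,-40,0,0,0],[0,0,0,0,0,0,0]]'
python3 -m inch '[[0,40,0,0,0,0,0],[0,45,0,0,0,0,0],[0,45,0,0,0,0,0],[0,45,0,0,0,0,0],[0,45,0,0,0,0,0],[0,0,0,0,0,0,0],[0,0,0,0,0,0,0]]'
python3 - <<'E'
from h import *
import cv2
for n in("scene","top"):
    im=viewer.grab_frame(n)[:,:,::-1]; cv2.imwrite(f"pics/{n}4.png",im)
a=cv2.imread("pics/scene4.png")[165:295,205:335]; b=cv2.imread("pics/top4.png")
cv2.imwrite("pics/sc4.png",cv2.resize(a,(585,585),interpolation=cv2.INTER_CUBIC))
print("plunger z=72 expected crop px",[((u+.5-o)*4.5-.5) for u,o in zip(proj("scene",(605.3,-13.3,72)),(205,165))])
print("z=84",[((u+.5-o)*4.5-.5) for u,o in zip(proj("scene",(605.3,-13.3,84)),(205,165))])
E
```

```text
clock: 14.4
eef_pos: [603.5, -14.3, 258.1]
tcp_rot: [3.128, 0.005, 1.89]
contact_force: [1.7, 0.7, 0.2]
opening: 0.002
clock: 15.1
eef_pos: [533.5, 201.1, 259.1]
tcp_rot: [3.121, 0.007, 1.888]
contact_force: [0.6, 0.0, 0.9]
opening: -0.003
plunger z=72 expected crop px [np.float64(150.88421830013013), np.float64(171.57201037265875)]
z=84 [np.float64(150.0843313065368), np.float64(155.98597042538637)]
```

View pics/sc4.png

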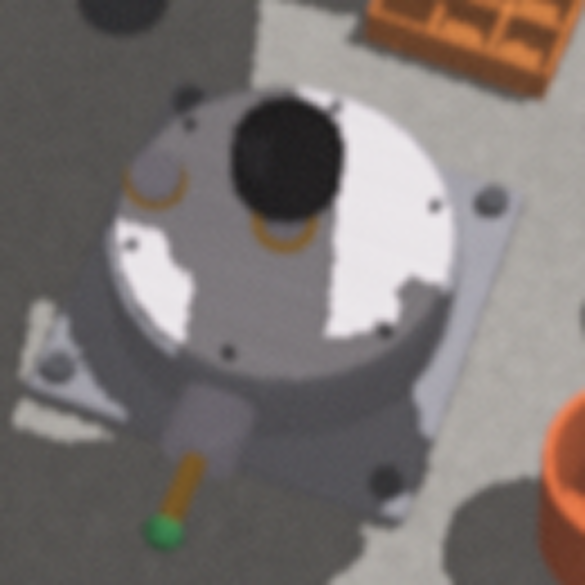

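View pics/scene4.png

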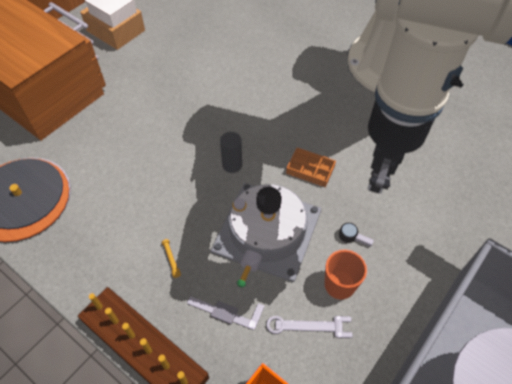

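The button now sits low, at crop (155,172) instead of (155,157). The projection for 72 mm predicts row 171.6. Knob and bystanders are unmoved and the arm is clear, so I'm handing in.

Run:
```python
from rig import r, order
s=r.sense(); print(s['clock'],abs(s['qvel']).max(),s['contact_force'])
print(order.sign_off())
```

```text
15.2 0.024298507516269784 [-0.62101058  0.17796337 -0.11372124]
the job is handed in; nothing more can be done
None
```

The index head is locked: the knob rests in its notch and the plunger is fully home. I handed the job in at 15.2 s.

- **Knob:** I turned it about 43° clockwise. The drag faded from 0.16 N m to about -0.06, then rose to +0.42 just past the centre. That was about 1° too far, so I eased back 0.8° until the torque read about zero, then let go. After release the force and torque read about 0.
- **Plunger:** It went down 12 mm at about 4–5 N, passing the 2 mm stop, and met its end stop at 11–13 N.
- **Final checks:** In the last scene picture the button top is at crop row 172. The calibration predicts 171.6 for fully home and 156.0 for up. The bystanders look unmoved in that picture, and the arm was clear and touching nothing.
- **Unmeasured or off:** The knob's angle cannot be seen, so its seating is inferred from the torque and from the plunger going down. The two camera views disagreed by about 3–4 mm on the knob and plunger points. The TCP also drifted up to about 4 mm during moves; I corrected that before pressing.

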